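# Release the rocking mixer's transport lock and set its selector

## Task

Get the rocking mixer ready to run: first slide the black transport-lock grip on its sloping front panel all the way to the stop at the green dot, then turn the selector knob so that its white pointer points at the orange stud. Leave the lock at its stop, let go of everything, and do not shift the bottles and the tape roll that stand around.

Things in the scene. Friction and masses are not known exactly. Their poses are not given: they have to be found in the camera images.
- mixer: fixed white rocking mixer, case 152 x 236 mm, 86 mm high. Origin: middle of the underside; x points to its back, y to its left seen from the front, z up. A platform hangs over its sloping front panel, so the controls there are reached with the tool tilted 30 to 45 deg from vertical, about along the panel's normal
- panel_middle (a point): middle of the grey control panel's surface, in the mixer's frame at (-0.035, 0, 0.059). The panel is 90 mm long up the slope and 230 mm wide and slopes 40 deg from level, rising to the back: its outward normal is (-0.643, 0, 0.766) in the mixer's frame.
- platform_edge (a point): middle of the lower front edge of the aluminium platform over the panel, straight above the panel's middle, in the mixer's frame at (-0.035, 0, 0.172). The platform reaches 150 mm back from here and 110 mm to each side, its rim is 22 mm higher; two 45 mm high bottles stand on it
- transport_lock (a joint): travel of the lock grip along the mixer's +y (to the left, toward the green dot), in m: 0 = locked at the red dot, 0.060 = end stop at the green dot. It rubs with about 3 N and stays where it is left
- lock_grip (a point): point inside the black lock grip, 26 mm out from the panel along its normal, on the middle of the grip. The grip is an upright block, 14 mm wide along the slide (mixer y), 22 mm long up the slope; it stands out 36 mm from the panel. Moves with the grip; its axes: x up the slope, y along the slide to the left, z out of the panel
- selector (a joint): angle of the selector knob in rad about the panel's normal: 0 = white pointer points straight down the slope, to the front; positive = counter-clockwise seen from the front (pointer goes to the right, the mixer's -y). Stops at -1.5 and 1.5; stiff (0.06 N m), stays where it is left
- selector_grip (a point): point on the knob's axis, 30 mm out from the panel, inside the bar by which the knob is gripped. Bar: 12 mm wide, 44 mm long, from 10 to 38 mm out from the panel, over a round skirt of 50 mm diameter and 11 mm height. Turns with the knob; its axes: x along the bar away from the white pointer end (up the slope at 0), z out of the panel
- pointer (a point): point in the panel's surface on the line of the white pointer, 42 mm from the knob's axis, on the circle on which the studs sit. Turns with the knob
- orange_stud: orange round stud, 10 mm diameter, half sunk in the panel, 42 mm from the knob's axis and 1.0 rad to the left or to the right of straight down the slope (it changes places with the blue one). Origin: its centre, in the panel's surface
- blue_stud: the like stud in blue, on the other side of the knob; not wanted
- sample_bottle: loose clear bottle with white cap, 47 mm diameter, 92 mm high, standing left of the mixer. Origin: centre of its underside
- weighing_bottle: loose small glass bottle, 41 mm diameter, 45 mm high, standing in front of the mixer. Origin: centre of its underside
- tape_roll: loose roll of tape lying flat, 76 mm diameter, 24 mm high. Origin: centre of its underside

How it is judged:
By the outcome, as a careful person would: the job done as asked, in the order asked, and still so for the second after the job is handed in, with the robot touching nothing.
It also fails if it takes over 43 s, if anything falls off the work surface, if the arm or the gripper's body presses on something with over 40 N, if the wrist force passes 120 N, or if a joint passes its speed limit or range.

## Robot

A 6-joint arm with a two-finger parallel gripper is mounted at the origin on a cart in front of the work surface, level with it; the furniture and walls round the work are solid. World frame = base frame: x ahead of the robot, y to its left, z up, the work surface at z = 0. Lengths are in m, angles in degrees, forces in N, time in s.
With the tool pointing down it reaches from about 0.35 to 0.875 m from the base axis. Payload 4.2 kg.
Tool frame: the origin (TCP) lies on the mounting face of the last link; the fingertips stand 182 mm ahead of it and the grasp point (between the pads) lies 164 mm ahead of it (r.tcp_to_grasp is the distance from the TCP to the grasp point, in m); z points along the fingers, y is the line along which they close (so a half turn about z gives the same grasp; the last joint's range is limited). The gripper opens to 87 mm and grips with 3 to 60 N. Pads are 19 mm wide; open, the fingers measure 117 mm over their backs; the gripper's body (75 mm by 190 mm) begins 51 mm behind the grasp point.
Start: joints at [-59.267, 22.042, 0.453, 0, -68.411, -14.817], TCP at [0.171, -0.601, 0.405] pointing down, gripper open.
Joint ranges: [-179.83, 179.83], [-69.29, 118.12], [-61.27, 80.66], [-181.25, 117.63], [-171.15, -9.14], [-177.46, 177.46]. Speed limits (degrees/s): [159.86, 159.86, 180, 180, 180, 180].

## Interface

Orientations are given as a 3x3 rotation matrix whose columns are the frame's x, y, z axes.
In Python, from station import sense, eyes, r gives the robot as it stands.
- The arm moves only by the tool jog_arm, never from a script. Its argument "increments" is a list of rows, each a list of 4 numbers: the shift along the tool's x, y, z normalised to -1 to 1, where 1 is 0.02 m, then the turn about the tool's z normalised to -1 to 1, where 1 is 0.08 rad. A call has 1 to 10 rows; each row shifts and turns the commanded pose from where the row before left it, along the tool's axes as they then stand; what a row does not reach is not made up. A row lasts 1/10 s, in which the tool goes at most 50 mm and 8.59 degrees, less where a joint would pass 70% of its speed; a pose out of reach is approached as far as the arm can. A call with a number of a shift or a turn outside -1 to 1 is refused whole. A call with a gripper value outside its range is refused whole. "grip" is the finger opening in mm, from 0 to 87, set as the call begins (left out, the last holds). The fingers move at their own pace and stop on an object; the grip force is fixed at half the most. Time passes only in rows, so rows that do not move let the fingers close. It gives the time, the measured TCP pose, the force, the opening and the grip force at its end, in the units of the state.
- sense(): the state, without advancing time (a new reading comes with each control period).
- eyes.capture(name): name is "scene" or "top" or "wrist"; returns the picture (384x512x3 uint8, blue, green, red); there is no depth.
- eyes.get_calibration(name): a dict with "camera_matrix" (3x3 intrinsics, pixels), "k1" (the pictures are not rectified: a ray, as slopes to the right and down, at radius r is drawn at 1 + k1 r^2 times it, then the intrinsics apply), "R" (3x3) and "t" (3): a world point X has camera coordinates R X + t; the wrist camera has in their place "T_tool_cam" (4x4, takes a point from camera to tool coordinates, whose origin is the TCP and whose axes are the flange's). Camera axes: x right, y down, z forward; pixel columns grow to the right and rows downward; lengths in m; the calibration is good to about 2 mm. A picture is of the moment at which its call begins: read the wrist's pose just before it. get_calibration takes no time and is no camera call.
- r.finish_job(): hands the job in; it is judged then, once.
Trained networks look in the newest picture that a camera, given by its name, has taken for a name from the list of things; names that differ only in an ending like _2 or _b are one class to them, and where a whole thing is asked for, a point or a joint stands for the part that bears it (a point fixed in the world has none). Each returns a list of dicts, best first, with "conf" (0 to 1); they miss things now and then, are a little off and sometimes report something else, mostly with a low value. They report only what shows in the picture. A call takes as long as a camera call.
- eyes.spot_in(camera, name): "centre" ([x, y, z] in m, in world coordinates, good to about 4 mm: the middle of the surface that is visible of it).
- eyes.outline_of(camera, name): "mask" (384x512 bool, what is visible of it).
The state is a dict: "time_s": time; "joints": joint angles; "joint_velocities": joint speeds; "effort": joint torques, N m; "tcp_pos": TCP position; "ee_rot": TCP orientation; "wrist_force": force on the tool from outside, world axes, zero at the start; "moment": the same for the moment, N m; "gripper_width": opening from 0.0 (shut) to 1.0 (fully open); "gripper_force": force on a finger pad.
Only numpy, scipy, OpenCV 4.12 (cv2) and the standard library are available. Lean on these libraries where they do the work, as an engineer would, in place of code of your own. Each camera call takes 0.05 s, during which the arm holds its last target. There are 200 camera calls.

## Working session

There is one attempt and no reset: what is moved stays moved. The work goes in short steps, Python scripts to look and compute and a tool call to move; the robot and the scene stay as the last step left them, time stands still between calls to the robot, and variables do not carry over. Pictures are saved under pics/ and viewed, at most 10 in all, crops included, and the job is handed in when it is done.

Besides the shell and the picture viewer there is one more tool, called after "Call:" as name([rows], argument=value, ...), one row to a line, values as JSON. jog_arm: Moves the arm, as the interface text tells. Its arguments: {"type":"object","properties":{"increments":{"type":"array"},"grip":{"type":"number"}},"required":["increments"]}

```bash
mkdir -p pics; ls; cat > h.py <<'E'
import numpy as np, cv2
from station import sense, eyes, r
E
python3 - <<'E'
from h import *
np.set_printoptions(precision=4,suppress=True)
s=sense();print(s); print(r.tcp_to_grasp)
a=[eyes.capture(n) for n in("scene","top","wrist")]
cv2.imwrite("pics/a.png",a[0]);cv2.imwrite("pics/b.png",a[1]);cv2.imwrite("pics/c.png",a[2])
for n in("scene","top"):
  print(n,eyes.get_calibration(n))
  for k in["mixer","lock_grip","selector_grip","orange_stud","blue_stud","sample_bottle","weighing_bottle","tape_roll"]:
    print(k,[(np.round(d["centre"],4),round(d["conf"],2)) for d in eyes.spot_in(n,k)])
E
```

```text
pics
{'time_s': 0.0, 'joints': array([-59.2673,  22.0892,   0.3771,  -0.0285, -68.4127, -14.8165]), 'joint_velocities': array([ 0.0055,  0.0331, -0.0462, -0.006 , -0.052 , -0.0622]), 'effort': array([ -0.    , -39.0665,  18.7401,   4.2201,   0.0108,  -0.0002]), 'tcp_pos': array([ 0.1714, -0.6008,  0.4037]), 'ee_rot': array([[-0.9617, -0.2741, -0.0007],
       [-0.2741,  0.9617,  0.0021],
       [ 0.0001,  0.0022, -1.    ]]), 'wrist_force': array([-0.7214,  0.7521, -0.3732]), 'moment': array([-0.0007,  0.0207, -0.0175]), 'gripper_force': 0.0, 'gripper_width': 1.0042011572350464}
0.1635
scene {'camera_matrix': array([[381.4558,   0.    , 255.7025],
       [  0.    , 381.4558, 189.278 ],
       [  0.    ,   0.    ,   1.    ]]), 'k1': -0.09430209117734001, 'R': array([[-0.1552, -0.9879,  0.0023],
       [-0.8394,  0.1306, -0.5276],
       [ 0.5209, -0.0838, -0.8495]]), 't': array([0.2737, 0.5106, 0.8684])}
mixer [(array([0.5469, 0.3171, 0.1852]), 0.81)]
lock_grip [(array([0.5736, 0.2277, 0.0761]), 0.71), (array([0.4904, 0.2811, 0.0794]), 0.52)]
selector_grip [(array([0.5739, 0.2302, 0.07
[... 308 characters left out ...]
trix': array([[423.5532,   0.    , 256.0222],
       [  0.    , 423.5532, 188.934 ],
       [  0.    ,   0.    ,   1.    ]]), 'k1': -0.02840246090147449, 'R': array([[ 0.0118, -0.9999, -0.0034],
       [-0.9953, -0.0114, -0.0965],
       [ 0.0965,  0.0045, -0.9953]]), 't': array([0.2026, 0.5382, 1.0558])}
mixer [(array([0.5714, 0.3117, 0.1894]), 0.83)]
lock_grip [(array([0.4989, 0.2798, 0.0845]), 0.64), (array([0.5693, 0.3117, 0.1842]), 0.27)]
selector_grip [(array([0.5864, 0.2189, 0.0768]), 0.54)]
orange_stud []
blue_stud []
sample_bottle [(array([0.4219, 0.405 , 0.0676]), 0.82)]
weighing_bottle [(array([0.525 , 0.1253, 0.0403]), 0.77)]
tape_roll [(array([ 0.5522, -0.1032,  0.0213]), 0.95)]
```

View pics/a.png

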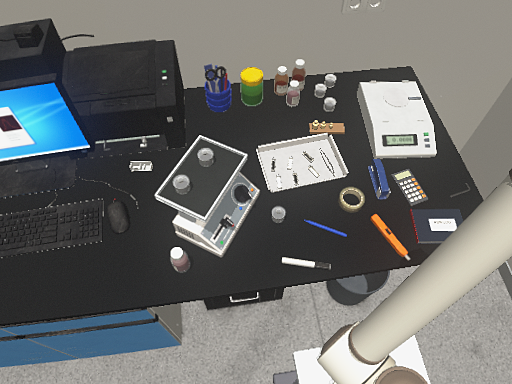

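View pics/b.png

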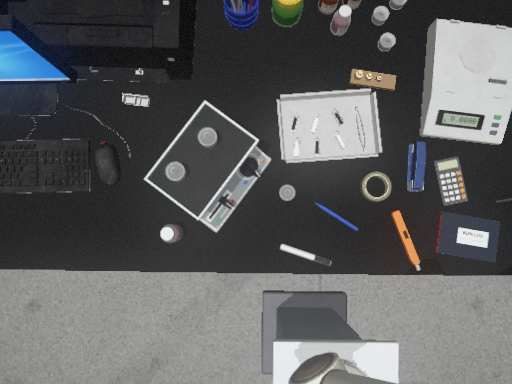

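```bash
python3 - <<'E'
import cv2
a=cv2.imread("pics/b.png")[90:240,130:290];cv2.imwrite("pics/d.png",cv2.resize(a,None,fx=4,fy=4,interpolation=cv2.INTER_CUBIC)[:, :])
b=cv2.imread("pics/a.png")[130:260,150:270];cv2.imwrite("pics/e.png",cv2.resize(b,None,fx=4.6,fy=4.6,interpolation=cv2.INTER_CUBIC))
E
```

```text
(no output)
```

View pics/d.png

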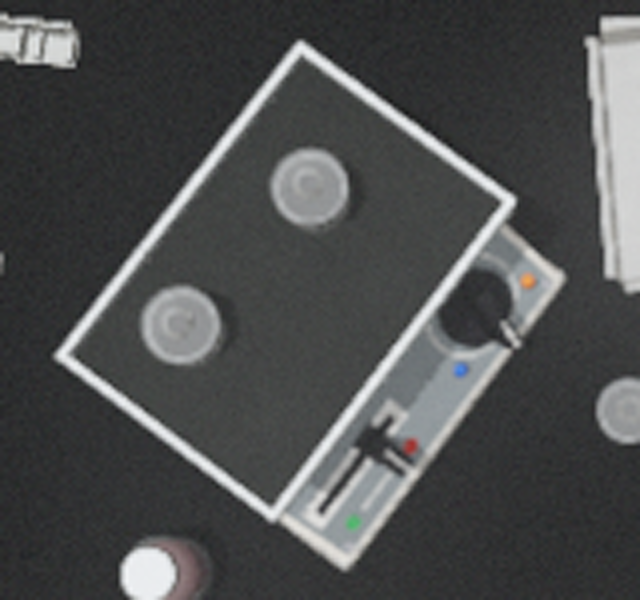

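View pics/e.png

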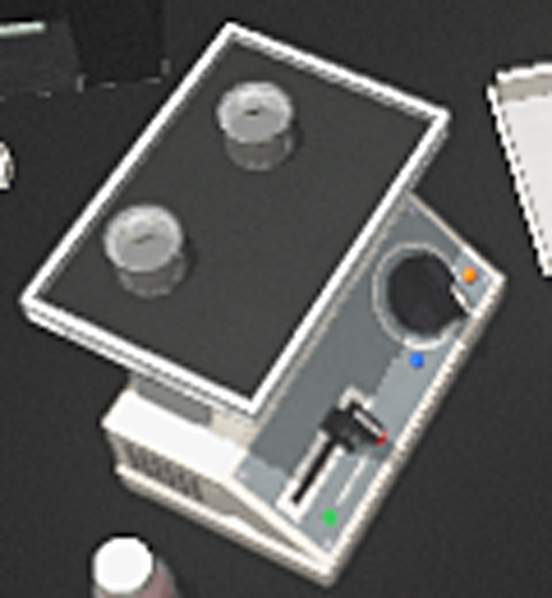

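```bash
cat >> h.py <<'E'
def proj(n,X,c=None):
    c=c or eyes.get_calibration(n); p=np.asarray(X)@np.array(c["R"]).T+c["t"]
    q=p[...,:2]/p[...,2:]; q=q*(1+c["k1"]*(q**2).sum(-1,keepdims=True)); K=c["camera_matrix"]
    return q*[K[0,0],K[1,1]]+K[:2,2]
PM=np.array([-.035,0,.059]); UP=np.array([.766,0,.643]); N=np.array([-.643,0,.766]); Y=np.array([0,1.,0])
def pan(u,y,h=0): return PM+np.multiply.outer(u,UP)+np.multiply.outer(y,Y)+h*N
def Rz(a): return np.array([[np.cos(a),-np.sin(a),0],[np.sin(a),np.cos(a),0],[0,0,1]])
E
python3 - <<'E'
from h import *
from scipy.optimize import least_squares
np.set_printoptions(precision=4,suppress=True)
C={n:eyes.get_calibration(n) for n in("scene","top")}
rim=np.array([[.115,-.11,.194],[-.035,-.11,.194],[.115,.11,.194],[-.035,.11,.194]])
f=lambda p,s,o:np.array(p,float)/s+o
px={"top":(f([[302,43],[515,202],[62,355],[273,518]],4,[130,90]),f([[528,281],[461,370]],4,[130,90]),f([[413,446],[354,522]],4,[130,90]),f([[402,462]],4,[130,90])),
"scene":(f([[232,25],[448,115],[22,300],[255,412]],4.6,[150,130]),f([[470,275],[417,360]],4.6,[150,130]),f([[381,438],[331,517]],4.6,[150,130]),f([[375,435]],4.6,[150,130]))}
def res(p,cams=("top","scene")):
    x,y,a,ku,ky,lu,ly,w=p; o=[]
    for n in cams:
        T=lambda m:m@Rz(a).T+[x,y,0]
        st=np.array([pan(ku-.0227,ky-.0353),pan(ku-.0227,ky+.0353)])
        dt=np.array([pan(lu,ly),pan(lu,ly+w)])
        for m,q in zip((rim,st,dt),px[n]): o.append((proj(n,T(m),C[n])-q).ravel())
    return np.concatenate(o)
for cams in(("top","scene"),("top",),("scene",)):
    s=least_squares(res,[.6,.3,.9,0,-.06,-.03,.03,.06],args=(cams,)); print(s.x,np.degrees(s.x[2])); print(s.fun.round(1))
E
```

```text
[ 0.5591  0.2931  0.9391  0.001  -0.0624 -0.0274  0.0291  0.06  ] 53.805388919438265
[ 0.5 -0.9  1.6 -0.6 -1.3  0.3  0.7  1.2  0.3 -0.2  0.3 -0.2  0.2 -0.2
  0.5 -0.1 -0.5 -0.7  0.6 -0.4 -1.1  0.2 -0.5  0.6 -0.5  0.2 -0.3  0.3
 -0.6  0.1 -0.3  0.3]
[ 0.5591  0.2939  0.9379  0.0006 -0.0621 -0.0277  0.0294  0.0601] 53.73938291047516
[ 0.2 -0.9  1.3 -0.6 -1.7  0.2  0.2  1.2  0.   0.  -0.  -0.  -0.1 -0.1
  0.1  0.1]
[ 0.5591  0.2921  0.9406  0.0012 -0.063  -0.0272  0.0286  0.0599] 53.89168921590301
[-0.2 -0.7  0.9 -0.4 -0.7  0.2 -0.   0.6 -0.1 -0.   0.1  0.  -0.2 -0.1
  0.2  0.1]
```

Call:
jog_arm([
  [0,0,-0.5,-1],
  [0,0,-0.5,-1],
  [0,0,-0.5,-1],
  [0,0,-0.5,-1],
  [0,0,-0.5,-1],
  [0,0,-0.5,-1],
  [0,0,0,-1],
  [0,0,0,-1],
  [0,0,0,-0.26],
])

```text
time_s: 1.85
tcp_pos: [0.1714, -0.601, 0.4648]
ee_rot: [[-0.59, -0.807, 0.0], [-0.807, 0.59, -0.0], [-0.0, -0.0, -1.0]]
wrist_force: [-0.3, 0.2, -0.6]
gripper_width: 0.998
gripper_force: 0.0
```

Call:
jog_arm([
  [-1,0,0,0],
  [-1,0,0,0],
  [-1,0,0,0],
  [-1,0,0,0],
  [-1,0,0,0],
  [-1,0,0,0],
  [-1,0,0,0],
  [-1,0,0,0],
  [-1,0,0,0],
  [-1,0,0,0],
])

```text
time_s: 2.85
tcp_pos: [0.29, -0.4389, 0.4648]
ee_rot: [[-0.592, -0.806, 0.0], [-0.806, 0.592, -0.0], [0.0, -0.0, -1.0]]
wrist_force: [0.0, -0.4, -0.2]
gripper_width: 0.998
gripper_force: 0.0
```

Call:
jog_arm([
  [-1,0,0,0],
  [-1,0,0,0],
  [-1,0,0,0],
  [-1,0,0,0],
  [-1,0,0,0],
  [-1,0,0,0],
  [-1,0,0,0],
  [-1,0,0,0],
  [-1,0,0,0],
  [-1,0,0,0],
])

```text
time_s: 3.85
tcp_pos: [0.4081, -0.2776, 0.4649]
ee_rot: [[-0.592, -0.806, 0.0], [-0.806, 0.592, -0.0], [-0.0, -0.0, -1.0]]
wrist_force: [-0.4, -0.5, 0.3]
gripper_width: 0.998
gripper_force: 0.0
```

Call:
jog_arm([
  [-1,0,0,0],
  [-1,0,0,0],
  [-1,0,0,0],
  [-1,0,0,0],
  [-1,1,0,0],
  [-1,1,0,0],
  [-1,1,0,0],
  [-1,1,0,0],
  [-1,1,0,0],
  [-1,1,0,0],
])

```text
time_s: 4.85
tcp_pos: [0.4287, -0.045, 0.4649]
ee_rot: [[-0.592, -0.806, 0.001], [-0.806, 0.592, 0.0], [-0.0, -0.0, -1.0]]
wrist_force: [0.1, 0.4, -0.2]
gripper_width: 1.002
gripper_force: 0.0
```

Call:
jog_arm([
  [-1,1,0,0],
  [-1,1,0,0],
  [-1,1,0,0],
  [-1,1,0,0],
  [-1,1,0,0],
  [-1,1,0,0],
  [-1,1,0,0],
  [-1,1,0,0],
  [-1,1,0,0],
  [-1,1,0,0],
])

```text
time_s: 5.85
tcp_pos: [0.3855, 0.2345, 0.4649]
ee_rot: [[-0.592, -0.806, 0.0], [-0.806, 0.592, 0.0], [-0.0, -0.0, -1.0]]
wrist_force: [-0.4, -0.4, 0.7]
gripper_width: 1.004
gripper_force: 0.0
```

Call:
jog_arm([
  [0,1,-0.5,0],
  [0,1,-0.5,0],
  [0,1,-0.5,0],
  [0,1,-0.5,0],
  [0,1,-0.5,0],
  [0,1,-0.5,0],
  [0,1,-0.5,0],
  [0,1,-0.5,0],
])

```text
time_s: 6.65
tcp_pos: [0.2562, 0.3282, 0.5453]
ee_rot: [[-0.592, -0.806, 0.0], [-0.806, 0.592, 0.0], [-0.0, 0.0, -1.0]]
wrist_force: [0.3, -0.3, -0.1]
gripper_width: 0.999
gripper_force: 0.0
```

```bash
python3 -c "
from h import *
print(sense()['joints'].round(2),sense()['tcp_pos'])"
```

```text
[  74.6    -3.44  -10.91    0.    -82.49 -110.89] [0.25615588 0.32818497 0.54532369]
```

Call:
jog_arm([
  [-1,-1,0,0],
  [-1,-1,0,0],
  [-1,-1,0,0],
  [-1,-1,0,0],
  [-1,-1,0,0],
  [-1,-1,0,0],
  [-1,-1,0,0],
  [-1,-0.4,0,0],
])

```text
time_s: 7.45
tcp_pos: [0.4726, 0.3692, 0.5445]
ee_rot: [[-0.593, -0.805, -0.0], [-0.805, 0.593, -0.001], [0.0, -0.0, -1.0]]
wrist_force: [0.1, 0.5, -0.4]
gripper_width: 0.994
gripper_force: 0.0
```

Call:
jog_arm([
  [-1,0,-1,0],
  [-1,0,-1,0],
  [-1,0,-1,0],
  [-1,0,-1,0],
  [-1,0,-1,0],
  [-1,0,-1,0],
  [-1,0,-1,0],
])

```text
time_s: 8.15
tcp_pos: [0.5531, 0.4819, 0.6858]
ee_rot: [[-0.592, -0.806, 0.001], [-0.806, 0.592, 0.001], [-0.001, -0.0, -1.0]]
wrist_force: [1.7, 1.8, 2.6]
gripper_width: 1.001
gripper_force: 0.0
```

```bash
python3 -c "
from h import *
print(sense()['joints'].round(2),sense()['tcp_pos'])"
```

```text
[ 5.3650e+01  3.7790e+01  6.6550e+01  2.0000e-02 -1.1871e+02 -8.9940e+01] [0.55312008 0.48193859 0.68577441]
```

Call:
jog_arm([
  [-1,0,-0.5,0],
  [-1,0,-0.5,0],
  [-1,0,-0.5,0],
  [-1,0,-0.5,0],
])

```text
time_s: 8.55
tcp_pos: [0.5618, 0.5123, 0.6861]
ee_rot: [[-0.591, -0.806, 0.03], [-0.806, 0.592, 0.023], [-0.036, -0.011, -0.999]]
wrist_force: [-0.7, -0.3, 0.0]
gripper_width: 1.002
gripper_force: 0.0
```

```bash
python3 -c "
from h import *
print(sense()['joints'].round(2),sense()['tcp_pos'])"
```

```text
[  54.6    44.78   80.61    0.79 -123.76  -90.42] [0.56184151 0.51232227 0.68613373]
```

Call:
jog_arm([
  [-1,0,-1,0],
  [-1,0,-1,0],
  [-1,0,-1,0],
  [-1,0,-1,0],
])

```text
time_s: 8.95
tcp_pos: [0.5432, 0.5168, 0.7083]
ee_rot: [[-0.587, -0.806, 0.08], [-0.804, 0.592, 0.064], [-0.099, -0.027, -0.995]]
wrist_force: [-0.3, -0.8, 0.2]
gripper_width: 0.997
gripper_force: 0.0
```

```bash
python3 -c "
from h import *
print(sense()['joints'].round(2),sense()['tcp_pos'])"
```

```text
[  56.18   43.32   80.63    2.09 -121.66  -91.21] [0.54319983 0.51684716 0.70825012]
```

Call:
jog_arm([
  [-1,-0.5,-1,0],
  [-1,-0.5,-1,0],
  [-1,-0.5,-1,0],
  [-1,-0.5,-1,0],
])

```text
time_s: 9.35
tcp_pos: [0.5531, 0.495, 0.7263]
ee_rot: [[-0.581, -0.803, 0.131], [-0.798, 0.594, 0.103], [-0.16, -0.045, -0.986]]
wrist_force: [0.4, 0.1, 0.1]
gripper_width: 1.0
gripper_force: 0.0
```

```bash
python3 -c "
from h import *
print(sense()['joints'].round(2),sense()['tcp_pos'])"
```

```text
[  54.71   42.13   80.59    3.16 -119.23  -89.21] [0.55308098 0.49498276 0.7263194 ]
```

Call:
jog_arm([
  [-1,1,-1,0],
  [-1,1,-1,0],
  [-1,1,-1,0],
  [-1,1,-1,0],
  [-1,1,-1,0],
  [-1,1,-1,0],
  [-1,1,-1,0],
  [-1,1,-1,0],
])

```text
time_s: 10.15
tcp_pos: [0.3965, 0.5887, 0.7766]
ee_rot: [[-0.56, -0.8, 0.215], [-0.781, 0.596, 0.185], [-0.276, -0.064, -0.959]]
wrist_force: [-0.0, -0.0, 0.1]
gripper_width: 1.003
gripper_force: 0.0
```

```bash
cat > st.py <<'E'
from h import *
s=sense();z=s['ee_rot'][:,2]
print(s['joints'].round(1),s['tcp_pos'].round(4),'tilt',np.degrees(np.arccos(-z[2])).round(2),'az',np.degrees(np.arctan2(z[1],z[0])).round(1),'posaz',np.degrees(np.arctan2(*s['tcp_pos'][[1,0]])).round(1))
E
python3 st.py
```

```text
[  70.3   39.2   80.6    9.  -116.7 -101.4] [0.3965 0.5887 0.7766] tilt 16.46 az 40.8 posaz 56.0
```

Call:
jog_arm([
  [-1,0.4,-1,0],
  [-1,0.4,-1,0],
  [-1,0.4,-1,0],
  [-1,0.4,-1,0],
  [-1,0.4,-1,0],
  [-1,0.4,-1,0],
  [-1,0.4,-1,0],
  [-1,0.4,-1,0],
])

```text
time_s: 10.95
tcp_pos: [0.319, 0.593, 0.8271]
ee_rot: [[-0.526, -0.799, 0.29], [-0.751, 0.597, 0.283], [-0.399, -0.068, -0.914]]
wrist_force: [0.8, 0.9, -0.2]
gripper_width: 0.998
gripper_force: 0.0
```

```bash
python3 st.py
```

```text
[  77.4   36.    80.6   14.  -113.5 -105.4] [0.319  0.593  0.8271] tilt 23.9 az 44.4 posaz 61.7
```

Call:
jog_arm([
  [-1,0.4,-1,0],
  [-1,0.4,-1,0],
  [-1,0.4,-1,0],
  [-1,0.4,-1,0],
  [-1,0.4,-1,0],
  [-1,0.4,-1,0],
  [-1,0.4,-1,0],
  [-1,0.4,-1,0],
])

```text
time_s: 11.75
tcp_pos: [0.2423, 0.5796, 0.8795]
ee_rot: [[-0.483, -0.801, 0.354], [-0.706, 0.596, 0.383], [-0.518, -0.065, -0.853]]
wrist_force: [0.5, 0.2, -0.4]
gripper_width: 1.001
gripper_force: 0.0
```

```bash
python3 st.py
```

```text
[  84.9   32.7   80.6   19.9 -110.9 -108.8] [0.2423 0.5796 0.8795] tilt 31.45 az 47.3 posaz 67.3
```

Call:
jog_arm([
  [-1,0.4,-1,0],
  [-1,0.4,-1,0],
  [-1,0.4,-1,0],
  [-1,0.4,-1,0],
  [-1,0.4,-1,0],
  [-1,0.4,-1,0],
  [-1,0.4,-1,0],
])

```text
time_s: 12.45
tcp_pos: [0.1753, 0.5546, 0.9252]
ee_rot: [[-0.439, -0.804, 0.401], [-0.656, 0.591, 0.469], [-0.614, -0.057, -0.787]]
wrist_force: [0.8, -0.9, -1.0]
gripper_width: 1.0
gripper_force: 0.0
```

```bash
python3 st.py
```

```text
[  92.1   29.7   80.6   26.2 -108.9 -111.5] [0.1753 0.5546 0.9252] tilt 38.09 az 49.5 posaz 72.5
```

```bash
cat >> h.py <<'E'
MX=np.array([.5591,.2931,0]); A=.9391
def W(m): return np.asarray(m)@Rz(A).T+MX
def togo(P,off=0.,tg=0.1635):
    "tool-frame shift (units of 20 mm) bringing grasp point to world P, stood off along tool -z"
    s=sense();R=s['ee_rot']; d=R.T@(np.asarray(P)-s['tcp_pos'])-[0,0,tg+off]
    return (d/.02).round(2)
E
python3 -c "
from h import *
print(W(pan(0,.029,.026)),togo(W(pan(0,.029,.026)),.09), togo(W(pan(0,-.0625,.03)),.09))
print(eyes.get_calibration('wrist')['T_tool_cam'])"
```

```text
[0.50515598 0.2684871  0.078916  ] [ 28.14 -19.31  20.53] [ 28.3  -23.88  20.54]
[[ 4.86585646e-04 -9.63936672e-01 -2.66131276e-01  7.35718934e-02]
 [ 9.99999854e-01  4.06051493e-04  3.57634215e-04  7.79268040e-04]
 [-2.36673733e-04 -2.66131411e-01  9.63936728e-01  2.04542264e-02]
 [ 0.00000000e+00  0.00000000e+00  0.00000000e+00  1.00000000e+00]]
```

Call:
jog_arm([
  [1,-0.69,0.73,0],
  [1,-0.69,0.73,0],
  [1,-0.69,0.73,0],
  [1,-0.69,0.73,0],
  [1,-0.69,0.73,0],
  [1,-0.69,0.73,0],
  [1,-0.69,0.73,0],
  [1,-0.69,0.73,0],
  [1,-0.69,0.73,0],
  [1,-0.69,0.73,0],
])

```text
time_s: 13.45
tcp_pos: [0.2527, 0.424, 0.7187]
ee_rot: [[-0.436, -0.804, 0.405], [-0.656, 0.592, 0.468], [-0.616, -0.061, -0.786]]
wrist_force: [1.0, 0.3, -0.6]
gripper_width: 0.997
gripper_force: 0.0
```

Call:
jog_arm([
  [1,-0.69,0.73,0],
  [1,-0.69,0.73,0],
  [1,-0.69,0.73,0],
  [1,-0.69,0.73,0],
  [1,-0.69,0.73,0],
  [1,-0.69,0.73,0],
  [1,-0.69,0.73,0],
  [1,-0.69,0.73,0],
])

```text
time_s: 14.25
tcp_pos: [0.3187, 0.3085, 0.5353]
ee_rot: [[-0.436, -0.804, 0.405], [-0.656, 0.592, 0.468], [-0.616, -0.061, -0.785]]
wrist_force: [0.1, 0.6, -0.1]
gripper_width: 0.999
gripper_force: 0.0
```

```bash
python3 st.py; python3 -c "
from h import *
print(togo(W(pan(0,.029,.026)),.09),sense()['ee_rot'])"
```

```text
[  67.3   -8.3  -27.2   19.2  -35.9 -114.5] [0.3187 0.3085 0.5353] tilt 38.23 az 49.2 posaz 44.1
[11.3  -7.28  8.09] [[-0.43601806 -0.80384906  0.40461703]
 [-0.65623749  0.59166162  0.46828291]
 [-0.61582514 -0.06134506 -0.78549104]]
```

Call:
jog_arm([
  [1,-0.66,0.73,0],
  [1,-0.66,0.73,0],
  [1,-0.66,0.73,0],
  [1,-0.66,0.73,0],
  [1,-0.66,0.73,0],
  [1,-0.66,0.73,0],
  [1,-0.66,0.73,0],
  [1,-0.66,0.73,0],
])

```text
time_s: 15.05
tcp_pos: [0.3806, 0.1955, 0.3513]
ee_rot: [[-0.436, -0.804, 0.405], [-0.657, 0.591, 0.467], [-0.615, -0.062, -0.786]]
wrist_force: [-0.1, -0.2, -0.7]
gripper_width: 0.997
gripper_force: 0.0
```

```bash
python3 st.py; python3 - <<'E'
from h import *
print(togo(W(pan(0,.029,.026)),.09))
cv2.imwrite("pics/w1.png",eyes.capture("wrist"))
for k in["lock_grip","selector_grip","orange_stud","blue_stud","pointer"]:
    print(k,[(np.round(d["centre"],4),round(d["conf"],2)) for d in eyes.spot_in("wrist",k)])
E
```

```text
[ 49.1   0.2 -40.8  -0.  -10.9 -84.2] [0.3806 0.1955 0.3513] tilt 38.18 az 49.1 posaz 27.2
[ 3.27 -2.    2.26]
lock_grip [(array([0.4891, 0.278 , 0.0815]), 0.97)]
selector_grip [(array([0.5735, 0.2232, 0.0758]), 0.63), (array([0.4884, 0.2703, 0.0806]), 0.27)]
orange_stud [(array([0.6013, 0.1959, 0.0474]), 0.44)]
blue_stud [(array([0.5483, 0.2333, 0.0487]), 0.67)]
pointer [(array([0.5802, 0.2202, 0.0755]), 0.61)]
```

View pics/w1.png

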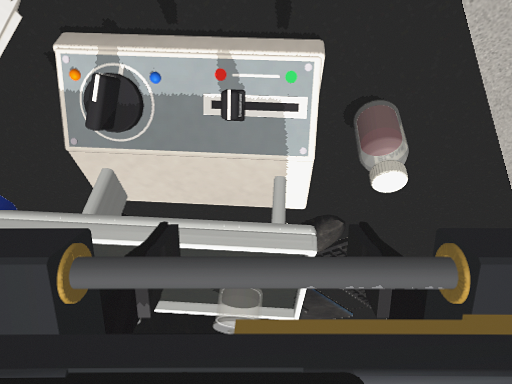

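```bash
cat >> h.py <<'E'
def wcal(s=None):
    s=s or sense(); c=dict(eyes.get_calibration("wrist")); T=np.eye(4);T[:3,:3]=s['ee_rot'];T[:3,3]=s['tcp_pos']
    M=np.linalg.inv(T@np.array(c["T_tool_cam"])); c["R"]=M[:3,:3];c["t"]=M[:3,3]; return c
def box(img,c,cu,cy,lx,ly,h0,h1,ang=0,col=(0,255,0),s=1,o=(0,0)):
    q=[(a,b) for a,b in((-1,-1),(1,-1),(1,1),(-1,1))]
    for h in(h0,h1):
        P=[pan(cu+a*lx/2*np.cos(ang)-b*ly/2*np.sin(ang),cy+a*lx/2*np.sin(ang)+b*ly/2*np.cos(ang),h) for a,b in q]
        cv2.polylines(img,[((proj("",W(P),c)-o)*s).round().astype(int)],True,col,1)
E
python3 - <<'E'
from h import *
np.set_printoptions(precision=2,suppress=True)
c=wcal(); im=cv2.imread("pics/w1.png")
print("pred dots o,b,r,g",proj("",W([pan(-.0227,-.0625-.0353),pan(-.0227,-.0625+.0353),pan(-.0274,.029),pan(-.0274,.089)]),c))
s=5;o=np.array([50,40])
cr=cv2.resize(im[40:150,50:200+10],None,fx=s,fy=s,interpolation=cv2.INTER_CUBIC)
box(cr,c,0,-.0625,.044,.012,.010,.038,0,(0,255,0),s,o)
cr2=cv2.resize(im[60:150,195:315],None,fx=6,fy=6,interpolation=cv2.INTER_CUBIC)
box(cr2,c,0,.029,.022,.014,0,.036,0,(0,255,0),6,np.array([195,60]));box(cr2,c,0,.041,.022,.014,0,.036,0,(0,255,255),6,np.array([195,60]))
cv2.imwrite("pics/w2.png",cr2);cv2.imwrite("pics/w3.png",cr)
E
```

```text
pred dots o,b,r,g [[ 71.74  69.73]
 [152.34  72.93]
 [217.29  69.59]
 [287.83  72.14]]
```

View pics/w2.png

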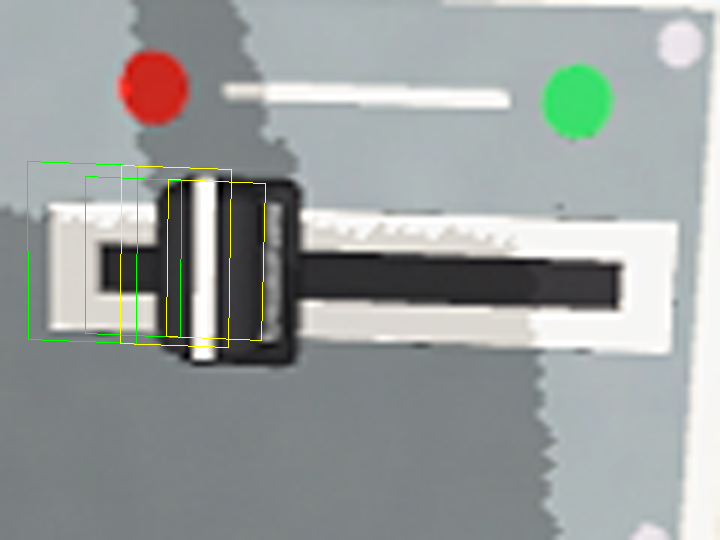

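View pics/w3.png

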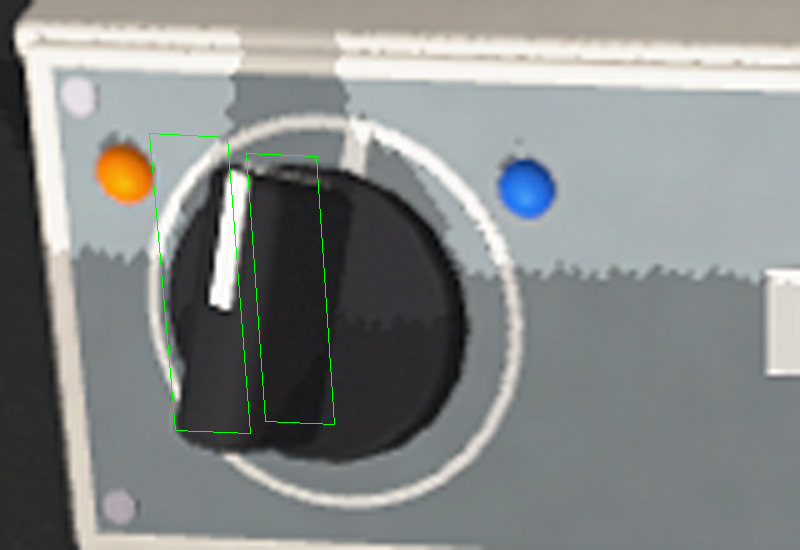

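Call:
jog_arm([
  [0,-1,0,0],
  [0,-1,0,0],
  [0,-1,0,0],
  [0,-1,0,0],
  [0,-1,0,0],
  [0,-1,0,0],
  [0,-1,0,0],
  [0,-1,0,0],
], grip=0)

```text
time_s: 16.15
tcp_pos: [0.5102, 0.1016, 0.3634]
ee_rot: [[-0.435, -0.804, 0.406], [-0.657, 0.591, 0.468], [-0.616, -0.063, -0.785]]
wrist_force: [0.0, 0.4, -0.5]
gripper_width: 0.359
gripper_force: 0.0
```

```bash
python3 st.py; python3 - <<'E'
from h import *
print(togo(W(pan(0.001,.013,.032)),.08))
E
```

```text
[ 22.7   9.8 -16.  -30.5 -32.7 -36.6] [0.5102 0.1016 0.3634] tilt 38.27 az 49.1 posaz 11.3
[3.38 5.22 2.54]
```

Call:
jog_arm([
  [0.85,0,0.63,0],
  [0.85,0,0.63,0],
  [0.85,0,0.63,0],
  [0.85,0,0.63,0],
])

```text
time_s: 16.55
tcp_pos: [0.5002, 0.081, 0.2811]
ee_rot: [[-0.434, -0.804, 0.406], [-0.657, 0.591, 0.468], [-0.616, -0.063, -0.785]]
wrist_force: [-0.8, 0.4, -0.6]
gripper_width: 0.031
gripper_force: 0.0
```

```bash
python3 st.py; python3 - <<'E'
from h import *
print(togo(W(pan(0.001,.013,.032)),.08))
E
```

```text
[ 18.1  15.1 -19.2 -42.5 -28.2 -20. ] [0.5002 0.081  0.2811] tilt 38.26 az 49.1 posaz 9.2
[-0.05  5.17 -0.01]
```

Call:
jog_arm([
  [0,0,0.85,0],
  [0,0,0.85,0],
  [0,0,0.8,0],
  [0,0.8,0,0],
  [0,0.8,0,0],
  [0,0.8,0,0],
])

```text
time_s: 17.15
tcp_pos: [0.4805, 0.1332, 0.2388]
ee_rot: [[-0.436, -0.804, 0.405], [-0.656, 0.592, 0.468], [-0.615, -0.061, -0.786]]
wrist_force: [-0.1, 0.2, 0.4]
gripper_width: 0.005
gripper_force: 0.0
```

```bash
python3 st.py; python3 - <<'E'
from h import *
print(togo(W(pan(0.001,.013,.032))))
E
```

```text
[ 24.3  18.1 -21.9 -47.2 -20.8 -19. ] [0.4805 0.1332 0.2388] tilt 38.21 az 49.2 posaz 15.5
[-0.07  2.69  1.51]
```

```bash
cat > k.py <<'E'
from h import *
from scipy.spatial.transform import Rotation as Ro
from scipy.optimize import least_squares
def fk(j,L1=.565,L2=.4215,H=.162,d=.126,o=.16,full=False):
    j=np.radians(j); e=j[2]-j[1]
    B=Rz(j[0]); el=np.array([L1*np.sin(j[1]),0,H+L1*np.cos(j[1])]); f=np.array([np.cos(e),0,np.sin(e)])
    Rf=np.column_stack([f,[0,1,0],np.cross(f,[0,1,0])])
    Rw=Rf@Ro.from_euler('x',SG*j[3]).as_matrix()@Ro.from_euler('y',-j[4]).as_matrix()  # x=tool dir
    p=el+L2*f+Rw@[d,-o,0]
    R=Rw@np.array([[0,0,1],[0,-1,0],[1,0,0.]])
    R=R@Ro.from_euler('z',C6*j[5]).as_matrix()
    return B@p,B@R
SG=1;C6=1
E
python3 - <<'E'
import k; from k import *
np.set_printoptions(precision=3,suppress=True)
s=sense()
J=[([92.1,29.7,80.6,26.2,-108.9,-111.5],[.1753,.5546,.9252]),([22.7,9.8,-16,-30.5,-32.7,-36.6],[.5102,.1016,.3634]),(s['joints'],s['tcp_pos']),([-59.27,22.04,.45,0,-68.41,-14.8],[.171,-.601,.404])]
for k.SG in(1,-1):
    for j,p in J: print(fk(np.array(j))[0]-p, fk(np.array(j))[1][:,2])
k.SG=1
for k.C6 in (1,-1):print(fk(s['joints'])[1],s['ee_rot'])
E
```

```text
[-0.109  0.106 -0.089] [-0.434  0.439 -0.787]
[ 0.092 -0.036  0.146] [ 0.618 -0.039 -0.785]
[0.165 0.003 0.18 ] [ 0.619 -0.006 -0.786]
[0.    0.    0.001] [ 0. -0. -1.]
[0.001 0.    0.   ] [ 0.401  0.469 -0.787]
[ 0. -0. -0.] [ 0.406  0.467 -0.785]
[0.    0.001 0.   ] [ 0.405  0.468 -0.786]
[0.    0.    0.001] [ 0. -0. -1.]
[[ 0.088  0.781  0.619]
 [ 0.994 -0.107 -0.006]
 [ 0.061  0.615 -0.786]] [[-0.436 -0.804  0.405]
 [-0.656  0.592  0.468]
 [-0.615 -0.061 -0.786]]
[[ 0.55   0.561  0.619]
 [ 0.718 -0.696 -0.006]
 [ 0.427  0.448 -0.786]] [[-0.436 -0.804  0.405]
 [-0.656  0.592  0.468]
 [-0.615 -0.061 -0.786]]
```

```bash
cat >> k.py <<'E'
SG=-1
def track(path,j0,R):
    j=np.array(j0[:5],float);z=R[:,2]
    for P in path:
        g=lambda q:np.r_[(fk(np.r_[q,0])[0]-P)*1000,(fk(np.r_[q,0])[1][:,2]-z)*200]
        s=least_squares(g,j);j=s.x; print(np.round(P,3),j.round(1),'err %.1f'%np.abs(s.fun).max())
E
python3 - <<'E'
from k import *
s=sense();R=s['ee_rot'];p=s['tcp_pos']
path=[p+R@[0,.02*y,.02*z] for y,z in[(0,0),(1,0),(2,0),(2.7,0),(2.7,.8),(2.7,1.5),(3.5,1.5),(4.5,1.5),(5.5,1.5),(5.8,1.5)]]
track(path,s['joints'],R)
print('descend first');path=[p+R@[0,.02*y,.02*z] for y,z in[(0,0),(0,1.5),(1,1.5),(2,1.5),(2.7,1.5),(3.5,1.5),(4.5,1.5),(5.5,1.5),(5.8,1.5)]]
track(path,s['joints'],R)
E
```

```text
[0.481 0.133 0.239] [ 24.2  18.1 -22.  -47.3 -20.8] err 0.0
[0.464 0.145 0.238] [ 26.6  17.2 -23.8 -47.3 -18.8] err 0.0
[0.448 0.157 0.236] [ 29.3  16.4 -25.6 -47.  -16.7] err 0.0
[0.437 0.165 0.235] [ 31.3  15.8 -26.8 -46.7 -15.1] err 0.0
[0.444 0.173 0.223] [ 30.9  17.8 -25.7 -49.4 -14.8] err 0.0
[0.449 0.179 0.212] [ 30.6  19.5 -24.6 -51.7 -14.5] err 0.0
[0.436 0.189 0.211] [ 32.7  19.  -25.8 -51.6 -12.9] err 0.0
[0.42 0.2  0.21] [ 35.6  18.4 -27.4 -51.3 -10.7] err 0.0
[0.404 0.212 0.208] [ 38.8  17.9 -29.  -50.4  -8.3] err 0.0
[0.399 0.216 0.208] [ 39.8  17.8 -29.6 -50.   -7.5] err 0.0
descend first
[0.481 0.133 0.239] [ 24.2  18.1 -22.  -47.3 -20.8] err 0.0
[0.493 0.147 0.215] [ 24.3  21.5 -20.3 -50.8 -19.6] err 0.0
[0.477 0.159 0.214] [ 26.5  20.7 -21.9 -51.3 -17.8] err 0.0
[0.46  0.171 0.213] [ 28.8  20.  -23.5 -51.6 -15.9] err 0.0
[0.449 0.179 0.212] [ 30.6  19.5 -24.6 -51.7 -14.5] err 0.0
[0.436 0.189 0.211] [ 32.7  19.  -25.8 -51.6 -12.9] err 0.0
[0.42 0.2  0.21] [ 35.6  18.4 -27.4 -51.3 -10.7] err 0.0
[0.404 0.212 0.208] [ 38.8  17.9 -29.  -50.4  -8.3] err 0.0
[0.399 0.216 0.208] [ 39.8  17.8 -29.6 -50.   -7.5] err 0.0
```

Call:
jog_arm([
  [0,0.65,0,0],
  [0,0.65,0,0],
  [0,0.64,0,0],
  [0,0,0.5,0],
  [0,0,0.5,0],
  [0,0,0.5,0],
], grip=36)

```text
time_s: 17.75
tcp_pos: [0.4636, 0.1698, 0.2116]
ee_rot: [[-0.437, -0.803, 0.405], [-0.656, 0.593, 0.467], [-0.615, -0.061, -0.786]]
wrist_force: [-0.2, -0.6, -0.4]
gripper_width: 0.392
gripper_force: 0.0
```

```bash
python3 st.py; python3 - <<'E'
from h import *
print(togo(W(pan(0.001,.049,.032))))
cv2.imwrite("pics/w4.png",eyes.capture("wrist"))
E
```

```text
[ 28.6  20.3 -23.1 -51.5 -16.1 -17.5] [0.4636 0.1698 0.2116] tilt 38.18 az 49.1 posaz 20.1
[-0.14  2.64 -0.17]
```

View pics/w4.png

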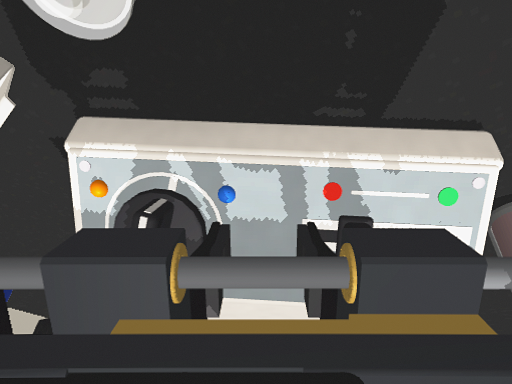

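Call:
jog_arm([
  [0,0.45,0,0],
  [0,0.45,0,0],
  [0,0.45,0,0],
  [0,0.45,0,0],
  [0,0.4,0,0],
  [0,0.3,0,0],
  [0,0,0,0],
])

```text
time_s: 18.5
tcp_pos: [0.4219, 0.1996, 0.2096]
ee_rot: [[-0.436, -0.804, 0.404], [-0.657, 0.591, 0.468], [-0.615, -0.061, -0.786]]
wrist_force: [0.8, -1.4, 2.0]
gripper_width: 0.414
gripper_force: 0.9
```

```bash
python3 st.py; python3 - <<'E'
from h import *
print(togo(W(pan(0.001,.049,.032))),sense()['ee_rot'].T@sense()['wrist_force'])
E
```

```text
[ 35.4  18.5 -27.2 -51.2 -10.9 -22.7] [0.4219 0.1996 0.2096] tilt 38.2 az 49.3 posaz 25.3
[-0.13  0.07 -0.1 ] [-0.66135314 -1.63467871 -1.92546391]
```

Call:
jog_arm([
  [0,0.15,0,0],
  [0,0.15,0,0],
  [0,0,0,0],
])

```text
time_s: 18.8
tcp_pos: [0.4178, 0.2028, 0.209]
ee_rot: [[-0.437, -0.803, 0.405], [-0.656, 0.592, 0.468], [-0.615, -0.061, -0.786]]
wrist_force: [1.5, -1.5, 2.1]
gripper_width: 0.415
gripper_force: 1.5
```

```bash
python3 st.py; python3 - <<'E'
from h import *
print(togo(W(pan(0.001,.049,.032))),sense()['ee_rot'].T@sense()['wrist_force'])
E
```

```text
[ 36.2  18.4 -27.6 -51.  -10.2 -23.5] [0.4178 0.2028 0.209 ] tilt 38.19 az 49.1 posaz 25.9
[-0.14 -0.18 -0.11] [-0.98173925 -2.19908989 -1.70927594]
```

Call:
jog_arm([
  [0,0.12,0,0],
  [0,0.12,0,0],
  [0,0,0,0],
])

```text
time_s: 19.1
tcp_pos: [0.4149, 0.2047, 0.2088]
ee_rot: [[-0.436, -0.802, 0.409], [-0.656, 0.594, 0.466], [-0.616, -0.065, -0.785]]
wrist_force: [5.8, -6.2, 2.2]
gripper_width: 0.412
gripper_force: 4.3
```

```bash
python3 st.py; python3 - <<'E'
from h import *
print(togo(W(pan(0.001,.049,.032))),sense()['ee_rot'].T@sense()['wrist_force'])
w=eyes.capture("wrist");t=eyes.capture("top")
a=cv2.resize(w[150:300,250:512],None,fx=2.2,fy=2.2);b=cv2.resize(t[180:240,180:260],None,fx=5,fy=5,interpolation=cv2.INTER_CUBIC)
o=np.zeros((600,580,3),np.uint8);o[:a.shape[0],:a.shape[1]]=a[:,:580];bb=b[:270];o[330:330+bb.shape[0],:bb.shape[1]]=bb
cv2.imwrite("pics/w5.png",o)
E
```

```text
[ 36.9  18.3 -28.  -50.8  -9.4 -24.2] [0.4149 0.2047 0.2088] tilt 38.28 az 48.7 posaz 26.3
[-0.13 -0.32 -0.1 ] [ 0.14128977 -8.45559303 -2.24338957]
```

View pics/w5.png

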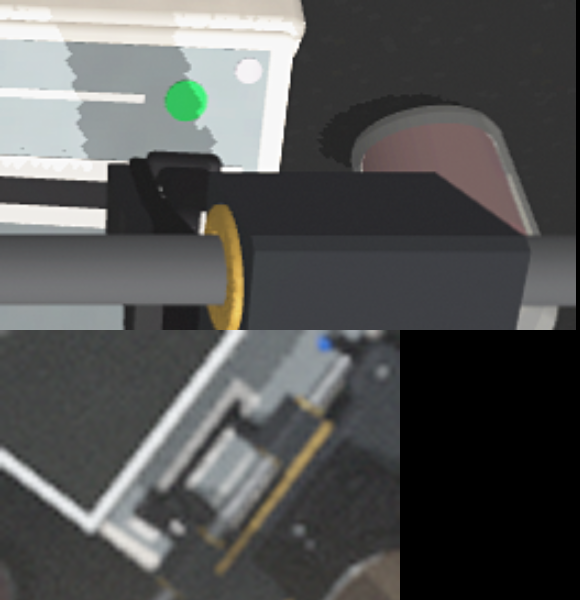

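Call:
jog_arm([
  [0,0.15,0,0],
  [0,0,0,0],
])

```text
time_s: 19.4
tcp_pos: [0.4142, 0.2054, 0.2091]
ee_rot: [[-0.434, -0.802, 0.41], [-0.657, 0.593, 0.465], [-0.616, -0.068, -0.785]]
wrist_force: [14.0, -13.6, 0.6]
gripper_width: 0.413
gripper_force: 9.7
```

Call:
jog_arm([
  [0,-0.3,0,0],
  [0,-0.4,0,0],
  [0,0,-0.8,0],
  [0,0,-0.8,0],
  [0.3,-0.8,0,0],
  [0.3,-0.8,0,0],
  [0.3,-0.8,0,0],
  [0.2,-0.8,0,0],
], grip=36)

```text
time_s: 20.2
tcp_pos: [0.4514, 0.1313, 0.2241]
ee_rot: [[-0.438, -0.804, 0.402], [-0.656, 0.591, 0.468], [-0.614, -0.058, -0.787]]
wrist_force: [0.1, 0.9, 0.0]
gripper_width: 0.41
gripper_force: 0.0
```

Call:
jog_arm([
  [0,-0.6,0,0],
  [0,0,0,0],
  [0,0,0,0],
], grip=0)

```text
time_s: 20.5
tcp_pos: [0.4609, 0.1247, 0.2252]
ee_rot: [[-0.438, -0.803, 0.403], [-0.656, 0.592, 0.468], [-0.615, -0.06, -0.787]]
wrist_force: [-0.3, 0.6, -0.0]
gripper_width: 0.225
gripper_force: 0.0
```

```bash
python3 st.py; python3 - <<'E'
from h import *
print(togo(W(pan(-.021,-.035,.038))))
cv2.imwrite("pics/w6.png",eyes.capture("wrist"))
E
```

```text
[ 23.   17.9 -24.  -51.7 -20.4 -13.3] [0.4609 0.1247 0.2252] tilt 38.13 az 49.2 posaz 15.1
[-0.01 -0.27  1.43]
```

View pics/w6.png

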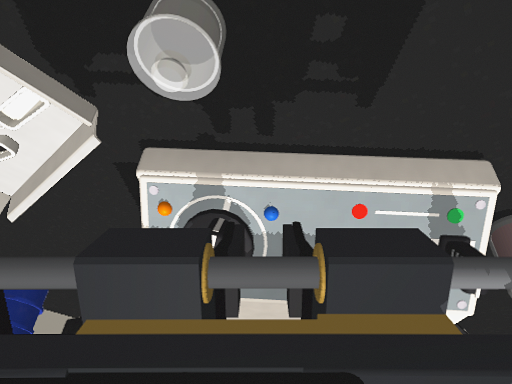

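Call:
jog_arm([
  [0,-0.27,0.4,0],
  [0,0,0.5,0],
  [0,0,0.53,0],
])

```text
time_s: 20.85
tcp_pos: [0.4775, 0.1353, 0.2026]
ee_rot: [[-0.437, -0.804, 0.404], [-0.656, 0.592, 0.468], [-0.615, -0.061, -0.786]]
wrist_force: [-0.5, -0.4, -0.2]
gripper_width: 0.012
gripper_force: 0.0
```

Call:
jog_arm([
  [0,-0.3,0,0],
  [0,-0.3,0,0],
  [0,0,0,0],
])

```text
time_s: 21.15
tcp_pos: [0.4859, 0.1273, 0.2028]
ee_rot: [[-0.439, -0.805, 0.4], [-0.657, 0.591, 0.468], [-0.613, -0.057, -0.788]]
wrist_force: [-3.5, 2.6, -3.0]
gripper_width: 0.003
gripper_force: 1.9
```

Call:
jog_arm([
  [0,-0.3,0,0],
  [0,-0.3,0,0],
  [0,0,0,0],
])

```text
time_s: 21.45
tcp_pos: [0.4944, 0.1203, 0.2031]
ee_rot: [[-0.44, -0.805, 0.397], [-0.657, 0.59, 0.468], [-0.612, -0.055, -0.789]]
wrist_force: [-3.8, 2.4, -4.9]
gripper_width: 0.004
gripper_force: 2.9
```

```bash
python3 st.py; python3 - <<'E'
from h import *
np.set_printoptions(precision=3,suppress=True)
print(togo(W(pan(-.021,-.035,.038))),sense()['ee_rot'].T@sense()['wrist_force'])
# test: stripe angle from first wrist picture (pose then)
def cal0(p,R): return wcal(dict(tcp_pos=np.array(p),ee_rot=np.array(R)))
c=cal0([.3806,.1955,.3513],[[-.436,-.804,.405],[-.657,.591,.467],[-.615,-.062,-.786]])
im=cv2.imread("pics/w1.png"); k=proj("",W(pan(0,-.0625,.038)),c)+[3,4]; print(k)
k=np.array(k);yy,xx=np.mgrid[:384,:512]; m=(im.min(2)>170)&(np.hypot(xx-k[0],yy-k[1])<26)
n,l,st,ce=cv2.connectedComponentsWithStats(m.astype(np.uint8),connectivity=8)
for i in range(1,n):
    if st[i,4]>5: print(st[i],ce[i])
E
```

```text
[ 19.9  22.6 -20.  -54.2 -22.1  -8.5] [0.4944 0.1203 0.2031] tilt 37.89 az 49.7 posaz 13.7
[-0.13  1.1  -0.01] [3.106 4.767 3.503]
[ 94.097 105.664]
[92 80  7 22 91] [95.022 90.341]
[ 75  82  11  38 107] [80.963 96.037]
```

Call:
jog_arm([
  [0,-0.2,0,0],
  [0,0,0,0],
])

```text
time_s: 21.65
tcp_pos: [0.4982, 0.1179, 0.204]
ee_rot: [[-0.439, -0.805, 0.4], [-0.657, 0.591, 0.468], [-0.613, -0.057, -0.788]]
wrist_force: [-3.3, 1.8, -4.0]
gripper_width: 0.007
gripper_force: 2.2
```

```bash
python3 -c "
from h import *
print(togo(W(pan(-.021,-.035,.038))),sense()['ee_rot'].T@sense()['wrist_force'])"
```

```text
[-0.09  1.34  0.  ] [2.7471045  3.95604495 2.71269353]
```

Call:
jog_arm([
  [0.2,0.4,0,0],
  [0,0,-1,0],
  [0,0,-1,0],
  [-0.5,0,-1,0],
  [-0.5,0,-1,0],
  [-0.5,0,-1,0],
  [0,0,0,0],
])

```text
time_s: 22.35
tcp_pos: [0.4649, 0.093, 0.3034]
ee_rot: [[-0.43, -0.802, 0.414], [-0.655, 0.593, 0.469], [-0.621, -0.069, -0.78]]
wrist_force: [-0.1, -0.3, 0.1]
gripper_width: 0.003
gripper_force: 0.0
```

```bash
python3 st.py; cat > look.py <<'E'
from k import *
np.set_printoptions(precision=3,suppress=True)
s=sense();c=wcal(s);im=eyes.capture("wrist");cv2.imwrite("pics/z%d.png"%(s['time_s']*100),im)
def show(c,im):
    hsv=cv2.cvtColor(im,cv2.COLOR_BGR2HSV)
    prj=lambda m:proj("",W(m),c)
    pred=prj([pan(-.0227,-.0978),pan(-.0227,-.0272)]); sh=[]
    yy,xx=np.mgrid[:384,:512]
    for p,(lo,hi) in zip(pred,((5,20),(105,125))):
        m=(hsv[...,0]>=lo)&(hsv[...,0]<=hi)&(hsv[...,1]>150)&(hsv[...,2]>120)&(np.hypot(xx-p[0],yy-p[1])<16)
        if m.sum()>5: sh.append([xx[m].mean()-p[0],yy[m].mean()-p[1]])
    print('studs shift',np.array(sh)); sh=np.mean(sh,0)
    k=prj(pan(0,-.0625,.038))+sh; print('knob px',k)
    rad=np.linalg.norm(prj(pan(.026,-.0625,.038))+sh-k)
    m=(im.min(2)>150)&(np.hypot(xx-k[0],yy-k[1])<rad)
    n,l,st,ce=cv2.connectedComponentsWithStats(m.astype(np.uint8),connectivity=8)
    for i in range(1,n):
        if st[i,4]<8: continue
        q=np.argwhere(l==i)[:,::-1].astype(float)
        # map pixels to (a=-y,b=downslope) on plane h=.038
        f=lambda ab,q:(prj([pan(-b,-.0625-a,.038) for a,b in ab.reshape(-1,2)])+sh-q).ravel()
        ab=least_squares(f,np.zeros(q.size),args=(q,),jac_sparsity=np.kron(np.eye(len(q)),np.ones((2,2))) if 0 else None).x.reshape(-1,2) if len(q)<160 else None
        if ab is None: continue
        v=np.linalg.svd(ab-ab.mean(0))[2][0]; v=v*np.sign(v@ab.mean(0)) 
        print('blob',st[i],'centre mm',ab.mean(0)*1000,'len',np.ptp((ab-ab.mean(0))@v)*1000,'ang line',np.arctan2(v[0],v[1]).round(3),'ang centre',np.arctan2(*ab.mean(0)).round(3))
if __name__=="__main__":
    print('first pic')
    show(wcal(dict(tcp_pos=np.array([.3806,.1955,.3513]),ee_rot=np.array([[-.436,-.804,.405],[-.657,.591,.467],[-.615,-.062,-.786]]))),cv2.imread("pics/w1.png"))
    print('now'); show(c,im)
E
timeout 120 python3 look.py
```

```text
[ 22.2  10.1 -23.3 -39.  -26.2 -26.5] [0.4649 0.093  0.3034] tilt 38.7 az 48.6 posaz 11.3
first pic
studs shift [[1.742 0.276]
 [1.603 0.109]]
knob px [ 92.768 101.857]
blob [ 92  74   8  28 118] centre mm [-2.964 10.553] len 20.281538856478562 ang line -0.224 ang centre -0.274
blob [ 95 131   8   5  19] centre mm [ -2.596 -23.424] len 5.792238085779605 ang line -2.039 ang centre -3.031
now
studs shift [[1.904 0.457]
 [1.951 0.33 ]]
knob px [257.675 182.476]
blob [234 166  24  18 119] centre mm [9.318 5.851] len 20.096234330471205 ang line 1.021 ang centre 1.01
```

```bash
python3 - <<'E'
from h import *
for n in("wrist","top"):
  if n=="top": eyes.capture(n)
  for k in["lock_grip","sample_bottle","weighing_bottle","tape_roll"]:
    for d in eyes.spot_in(n,k)[:1]: print(n,k,np.round(d["centre"],4),round(d["conf"],2),'mixer frame',((np.array(d["centre"])-MX)@Rz(A)).round(4))
E
```

```text
wrist lock_grip [0.4586 0.3028 0.0803] 0.84 mixer frame [-0.0515  0.0868  0.0803]
wrist sample_bottle [0.4304 0.393  0.0354] 0.64 mixer frame [0.0046 0.1629 0.0354]
wrist weighing_bottle [0.5245 0.1307 0.0392] 0.98 mixer frame [-0.1515 -0.068   0.0392]
top sample_bottle [0.4268 0.4091 0.0699] 0.68 mixer frame [0.0155 0.1753 0.0699]
top tape_roll [ 0.5498 -0.1     0.0238] 0.7 mixer frame [-0.3227 -0.2246  0.0238]
```

Lock sits at its stop, the pointer reads about 1.01 rad against the orange stud's 1.0, and the loose items show no movement beyond the detectors' error.

```bash
python3 -c "
from h import *
print(r.finish_job())"
```

```text
the job is handed in; nothing more can be done
None
```

The job is handed in, with no verdict returned: the lock is at its green-dot stop (a force rise confirmed it), the pointer measured about 1.01 rad against the orange stud's 1.0, the arm is clear, and the bottles and tape roll showed no shift beyond camera error.

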